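Seat a bar on its parallels in the vise

ROBOT

A 6-joint arm with a two-finger parallel gripper is mounted at the origin on the work surface. World frame = base frame: x ahead of the robot, y to its left, z up, the work surface at z = 0. Lengths are in m, angles in rad, forces in N, time in s.
With the tool pointing down it reaches from about 0.375 to 0.925 m from the base axis. Payload 5.7 kg.
Tool frame: the origin (TCP) lies at the very end of the fingers, on their centre line; the grasp point (between the pads) lies 19 mm behind it; x points along the fingers, z is the direction in which the jaws open and shut, and the axes are right-handed (so a half turn about x gives the same grasp; the last joint's range is limited). The gripper opens to 85 mm and grips with 20 to 120 N. Pads are 22 mm wide; open, the fingers measure 114 mm over their backs; the gripper's body (76 mm by 85 mm) begins 54 mm behind the grasp point. The pads swing forward as they close: fully open they stand 13 mm farther back than shut.
Start: joints at [1.062, 0.359, 1.51, -0, 1.272, -0.115], TCP at [0.23, 0.554, 0.231] pointing down, gripper open.
Joint ranges: [-2.97, 2.97], [-1.01, 2.36], [0.21, 2.38], [-0.96, 4.11], [0.2, 2.71], [-2.98, 2.98]. Speed limits (rad/s): [2.39, 2.39, 3.14, 3.14, 3.14, 3.14].

INTERFACE

Orientations are given as a unit quaternion [x, y, z, w].
In Python, from station import robot, optics, spotter gives the robot as it stands. The module is installed in compiled form; this text tells all that it offers.
- The arm moves only by the shell command python3 -m jog 'ROWS' [OPENING]. ROWS is JSON, a list of rows, each a list of 2 entries, a list of its own where there are three numbers: the shift along the world's x, y, z in units of 15 cm (1.0 is 15 cm), then the turn about the world's z in units of pi rad (1.0 is pi rad). In form: [[[tx, ty, tz], twist], ...]. A call has 1 to 20 rows; each row is the pose to reach, as a shift and turn from the pose measured when the call began, turning the shorter way round; what a row does not reach only later rows make up. A row lasts 1/10 s, in which the tool goes at most 50 mm and 8.59 degrees, less where a joint would pass 70% of its speed; a pose out of reach is approached as far as the arm can. A call with a number of a shift or a turn outside -1 to 1 is refused whole. A call with a gripper value outside its range is refused whole. OPENING is the gripper's target within -1 to 1 (fully open at 1, half-way at 0, shut at -1), set as the call begins (- or left out, the last holds). The fingers move at their own pace and stop on an object; the grip force is fixed at half the most. Time passes only in rows, so rows that repeat a pose let the fingers close. It gives the time, the measured TCP pose, the force and the opening at its end, in the units of the state.
- robot.sense(): the state, without advancing time (a new reading comes with each control period).
- optics.read_camera(name): name is "side" or "top" or "wrist"; returns a dict with "img" (480x640x3 uint8, red, green, blue), "vertical_fov" (degrees; the focal length in pixels is half the picture's height over the tangent of half this angle, whatever the lens; pixels are square), "cx", "cy" (the principal point, pixels), "eye" and "orientation" of the camera in the world. Camera axes: x right, y up, looking along -z (the intrinsics and any distortion apply to the point x, -y, -z); pixel columns grow to the right and rows downward; lengths in m; the calibration is good to about 2 mm. A picture is of the moment at which its call begins. There is no depth.
- robot.job_done(): hands the job in, once; it reports no verdict.
Trained networks look in a picture, given as the dict that the camera call returned (one of the last four; its "shot" number tells which), for a name from the list of things; names that differ only in an ending like _2 or _b are one class to them, and where a whole thing is asked for, a point or a joint stands for the part that bears it (a point fixed in the world has none). Each returns a list of dicts, best first, with "p" (0 to 1); they miss things now and then, are a little off and sometimes report something else, mostly with a low value. They report only what shows in the picture. A call takes as long as a camera call.
- spotter.regions_of(picture, query): "mask" (480x640 bool, what is visible of it) and "extent" ([left, top, right, bottom] in pixels, round what is visible of it).
The state is a dict: "time_s": time; "joint_positions": joint angles; "joint_vel": joint speeds; "tau": joint torques, N m; "position": TCP position; "orientation": TCP orientation; "ft_force": force on the tool from outside, world axes, zero at the start; "wrist_torque": the same for the moment, N m; "finger_gap": finger opening in m.
Only numpy, scipy, OpenCV 4.12 (cv2) and the standard library are available. Lean on these libraries where they do the work, as an engineer would, in place of code of your own. Each camera call takes 0.05 s, during which the arm holds its last target.

TASK

The aluminium bar clamped in the blue vise stands proud of the two steel parallels beneath it: press or tap its top down, firmly (about 20 N) but never with more than 40 N, until it is tight on both of them. Then prove it with the fingers: push lightly lengthways (about 3 N) on the end of the near parallel and then on the end of the far one, holding each push for a moment; neither may slip. Do not shift the parallels on the way, and leave the jar, the dish and the torch where they stand.

Things in the scene. Friction and masses are not known exactly. Their poses are not given: they have to be found in the camera images.
- vise: blue machine vise bolted to the shelf. Origin: on the shelf, midway between the jaws; y runs along the jaws, x across them (away from the robot at yaw 0), z up. Bed top 35 mm above the shelf, 80 mm wide along y; jaws 80 mm long along y, tops at 71 mm, inner faces at x = -20 and +20 mm, outer at -55 and +60 mm; screw, nut block (top 63 mm) and cross handle reach to x = -129 mm
- bar: rough aluminium bar, 38.5 mm (vise x) by 80 mm (vise y), centred between the jaws; origin at the middle of its top face. Its thickness is not known (25 to 33 mm), so the height at which it seats is not known either: it starts 3 to 12 mm above the parallels. It can only go up and down, level and stiffly (6 to 9 N moves it), and stays where left. Pressed home with 20 N it pinches the parallels
- near_parallel: loose steel strip, 8 mm (x) by 130 mm (y) by 16 mm high, 0.13 kg, on the vise bed along the jaw nearer the robot (vise x -15 mm), sticking out 20 to 30 mm past both ends of the jaws. Origin: centre of its underside, y along its length; it spans 35 to 51 mm above the shelf. Loose it slides under about 1 N; pinched by the seated bar it resists at least 8 N
- far_parallel: the same kind of strip along the jaw farther from the robot (vise x +15 mm), same size and origin
- jar: glass jar with a black screw lid, 64 mm across, 85 mm high, standing on the shelf; origin at the centre of its underside
- dish: white ceramic dish, 90 mm across, 30 mm high; origin at the centre of its underside
- torch: orange plastic torch standing on its 44 mm wide head, body 33 mm across, 100 mm high; origin at the centre of its underside

How it is judged:
On the way, in this order (a step that is already met when the one before it is completed fails the run):
1. the bar is down and pinches both parallels with the fingers off it (contact force between bar and near_parallel above 4 N and contact force between bar and far_parallel above 4 N and contact force between each of the fingers, the arm and bar below 0.1 N), for 0.2 s.
2. the near parallel is pushed with at least 2 N and does not slide (contact force between the fingers and near_parallel above 2 N and linear speed of near_parallel below 0.004 m/s), for 0.2 s.
3. the far parallel is pushed with at least 2 N and does not slide (contact force between the fingers and far_parallel above 2 N and linear speed of far_parallel below 0.004 m/s), for 0.2 s.
At the end, for the whole second after the job is handed in: the bar presses on each parallel with more than 3.5 N with nothing touching it, and each parallel lies within 5 mm of where it started (contact force between bar and near_parallel above 3.5 N and contact force between bar and far_parallel above 3.5 N and distance of each of near_parallel, far_parallel from where it was at the start of the episode below 0.005 m).
It fails at once if the bar is pressed or hit with more than 40 N (contact force between any of the fingers, the arm and bar above 40 N).
It fails at once if a parallel is shifted by more than 5 mm (distance of any of near_parallel, far_parallel from where it was at the start of the episode above 0.005 m).
It fails at once if the jar, the dish or the torch is shifted by more than 10 mm (distance of any of jar, dish, torch from where it was at the start of the episode above 0.01 m).
It also fails if it takes over 51 s, if anything falls off the work surface, if the arm or the gripper's body presses on something with over 40 N, if the wrist force passes 120 N, or if a joint passes its speed limit or range.

## Working session

There is one attempt and no reset: what is moved stays moved. The work goes in short steps, Python scripts to look and compute and a shell command to move; the robot and the scene stay as the last step left them, time stands still between calls to the robot, and variables do not carry over. Pictures are saved under pics/ and viewed, and the job is handed in when it is done.

```bash
mkdir -p pics
cat > h.py <<'E'
from station import robot, optics, spotter
import numpy as np, cv2
from scipy.spatial.transform import Rotation as R
def K(p):
    f=240/np.tan(np.radians(p["vertical_fov"])/2); return np.array([[f,0,p["cx"]],[0,f,p["cy"]],[0,0,1.]])
def ray(p,u,v):
    k=K(p); d=np.array([(u-k[0,2])/k[0,0],-(v-k[1,2])/k[1,1],-1.])
    return np.array(p["eye"]),R.from_quat(p["orientation"]).as_matrix()@d
def atz(p,u,v,z):
    e,d=ray(p,u,v); return e+d*(z-e[2])/d[2]
def proj(p,X):
    c=R.from_quat(p["orientation"]).as_matrix().T@(np.array(X)-np.array(p["eye"])); k=K(p)
    return k[0,2]+k[0,0]*c[0]/-c[2], k[1,2]-k[1,1]*c[1]/-c[2]
def save(p,n): cv2.imwrite("pics/"+n,p["img"][:,:,::-1])
E
python3 - <<'E'
from h import *
s=robot.sense(); print(s)
for n in ["side","top","wrist"]:
    p=optics.read_camera(n); save(p,n+"0.png"); print(n,{k:v for k,v in p.items() if k!="img"})
    for q in ["vise","bar","near_parallel","far_parallel","jar","dish","torch"]:
        print(q,[(round(r["p"],2),r["extent"]) for r in spotter.regions_of(p,q)][:3])
E
```

```text
{'time_s': 0.0, 'joint_positions': array([ 1.06187893e+00,  3.59501258e-01,  1.51145425e+00, -1.62005056e-05,
        1.27249456e+00, -1.15115838e-01]), 'joint_vel': array([ 1.54506932e-03,  9.66442777e-04,  9.53109702e-05,  2.76998278e-04,
       -5.26609515e-04,  6.28137512e-04]), 'tau': array([ 1.86013182e-03, -5.27611506e+01, -2.78630197e+01, -4.01764851e-06,
        1.30377884e-02,  1.09882868e-05]), 'position': array([0.22990355, 0.55345832, 0.23044751]), 'orientation': array([-0.39282882,  0.58873506,  0.3922203 ,  0.58757109]), 'ft_force': array([0.27068455, 0.08472218, 0.01882989]), 'wrist_torque': array([-0.03874061, -0.00799144,  0.01691108]), 'finger_gap': 0.08559393032901351}
side {'vertical_fov': 44.81732528515058, 'cx': 318.8037476336964, 'cy': 232.1779156977349, 'eye': array([ 0.3206851 , -0.42508706,  0.76052399]), 'orientation': array([ 0.3199286 , -0.11430169, -0.29449209,  0.89322742]), 'shot': 1}
vise [(0.69, [139.5, 241.8, 292.0, 354.8])]
bar [(0.55, [206.4, 244.7, 254.9, 304.4])]
near_parallel [(0.7, [229.1, 301.0, 244.8, 328.8])]
far_parallel [(0.55, [249.0, 2
[... 313 characters left out ...]
6992471 ,  0.71343285]), 'shot': 2}
vise [(0.98, [250.8, 285.7, 351.1, 441.9])]
bar [(0.93, [270.1, 331.0, 334.6, 368.9])]
near_parallel [(0.7, [252.9, 290.3, 348.6, 441.8]), (0.64, [261.0, 349.4, 350.2, 370.5])]
far_parallel [(0.47, [258.0, 329.9, 349.7, 346.8])]
jar [(0.56, [216.2, 208.1, 260.7, 253.4])]
dish [(0.79, [378.7, 214.7, 439.9, 275.5])]
torch [(0.69, [324.7, 217.4, 354.6, 253.0])]
wrist {'vertical_fov': 61.902722659715415, 'cx': 321.06771992406965, 'cy': 238.177500510658, 'eye': array([0.16435706, 0.58267559, 0.37444412]), 'orientation': array([-0.1175103 , -0.07868901,  0.54922986,  0.82361759]), 'shot': 3}
vise []
bar []
near_parallel []
far_parallel []
jar []
dish []
torch []
```

Run:
```python
import cv2,numpy as np
a=cv2.imread("pics/top0.png"); b=cv2.imread("pics/side0.png")
cv2.imwrite("pics/topc.png",cv2.resize(a[190:460,200:460],None,fx=2.2,fy=2.2,interpolation=cv2.INTER_CUBIC))
cv2.imwrite("pics/sidec.png",cv2.resize(b[150:370,120:380],None,fx=2.7,fy=2.7,interpolation=cv2.INTER_CUBIC))
```

```text
(no output)
```

View pics/topc.png

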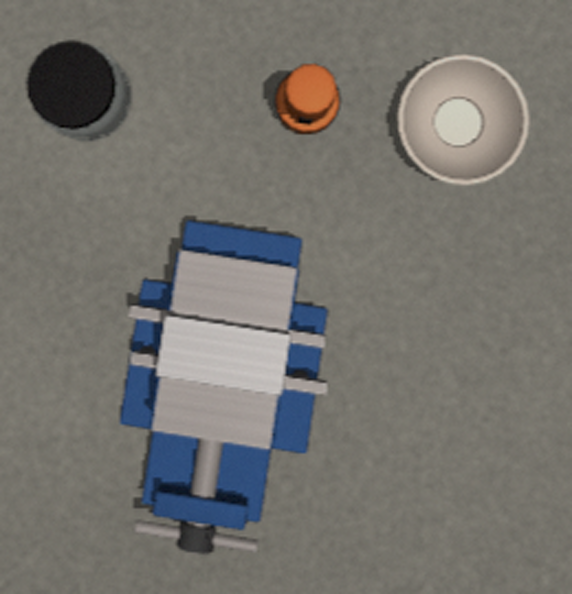

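View pics/sidec.png

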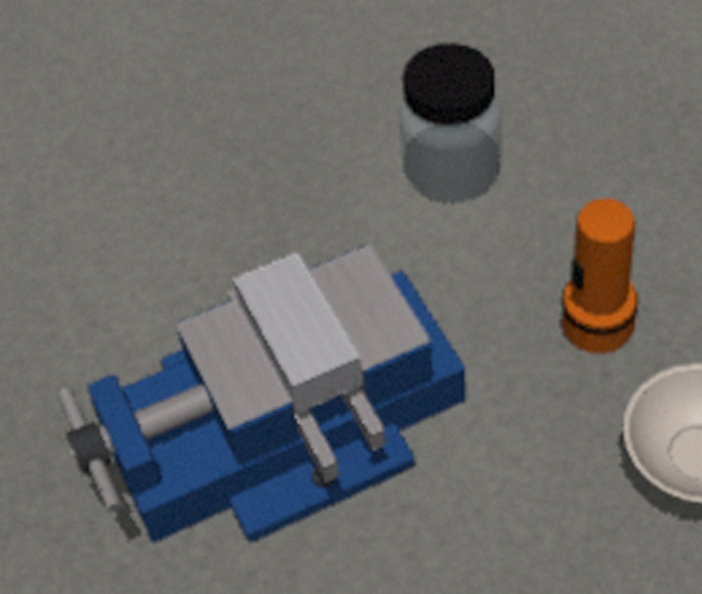

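View pics/top0.png

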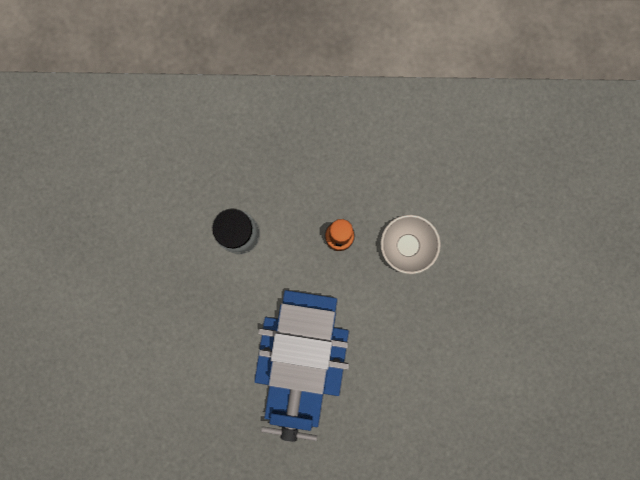

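```bash
cat > fit.py <<'E'
from h import *
from scipy.optimize import least_squares
pt=optics.read_camera("top"); ps=optics.read_camera("side")
T=lambda u,v:(200+u/2.2-.25,190+v/2.2-.25); S=lambda u,v:(120+u/2.7-.3,150+v/2.7-.3)
# (cam, pixel, local xy, z kind)
ob=[(pt,T(178,251),(60,40),71),(pt,T(297,266),(60,-40),71),(pt,T(152,430),(-55,40),71),(pt,T(270,448),(-55,-40),71),
(ps,S(372,247),(60,40),71),(ps,S(430,345),(60,-40),71),(ps,S(179,326),(-55,40),71),(ps,S(232,428),(-55,-40),71),
(pt,T(166,317),(19.25,40),'b'),(pt,T(291,332),(19.25,-40),'b'),(pt,T(157,377),(-19.25,40),'b'),(pt,T(282,392),(-19.25,-40),'b'),
(ps,S(233,285),(-19.25,40),'b'),(ps,S(297,253),(19.25,40),'b'),(ps,S(359,360),(19.25,-40),'b'),(ps,S(296,390),(-19.25,-40),'b')]
def w(v,xy,z):
    c,s=np.cos(v[2]),np.sin(v[2]); x,y=np.array(xy)/1000
    return [v[0]+c*x-s*y,v[1]+s*x+c*y,z]
def f(v):
    r=[]
    for p,px,xy,z in ob:
        zz=v[3] if z=='b' else .071+v[4]
        r+=list(np.array(proj(p,w(v,xy,zz)))-px)
    return np.array(r)
v=least_squares(f,[.45,.0,-.1,.08,0],loss="soft_l1").x
print(v,np.round(f(v).reshape(-1,2),1).tolist())
for n,px,xx in [("nearR",T(326,388),-15),("farR",T(325,342),15),("nearL",T(133,360),-15),("farL",T(130,313),15)]:
    P=atz(pt,*px,.051); c,s=np.cos(v[2]),np.sin(v[2]); d=P[:2]-v[:2]
    print(n,P,"local",c*d[0]+s*d[1],-s*d[0]+c*d[1])
for n in ["nearR","farR"]: pass
for l in [(0,0),(-15,-65),(15,-65),(-15,-72),(15,-72)]: print(l,w(v,l,0))
for n,z,px in [("jar",.085,(233,229)),("torch",.1,(341,231)),("dish",.03,(410,245))]: print(n,atz(pt,*px,z))
E
python3 fit.py
```

```text
[ 0.52208253  0.04121838 -0.11787696  0.08235395 -0.00384287] [[-0.6, -0.4], [0.8, 0.6], [-0.5, -0.6], [2.1, -0.6], [-2.3, -0.9], [0.5, 0.1], [-1.7, -0.2], [0.2, 2.8], [-0.1, -1.2], [-0.1, 0.1], [-0.0, -0.7], [0.2, 0.7], [-0.4, -0.9], [-0.0, 0.9], [0.7, -0.0], [-1.0, 0.1]]
nearR [ 0.49845525 -0.02503629  0.051     ] local -0.015671496932249143 -0.068573565979283
farR [ 0.52817383 -0.02392542  0.051     ] local 0.013710206114237362 -0.06397537846182373
nearL [0.51364836 0.10193612 0.051     ] local -0.015516299987552579 0.05930449431331059
farL [0.54417992 0.1048032  0.051     ] local 0.014466199904092293 0.06574232072040136
(0, 0) [np.float64(0.5220825325941947), np.float64(0.04121838312542233), 0]
(-15, -65) [np.float64(0.4995423536737105), np.float64(-0.0215664903253744), 0]
(15, -65) [np.float64(0.5293341702452321), np.float64(-0.025094615233708262), 0]
(-15, -72) [np.float64(0.4987191245284326), np.float64(-0.028517914192062788), 0]
(15, -72) [np.float64(0.5285109410999542), np.float64(-0.03204603910039665), 0]
jar [0.69002829 0.14194998 0.085     ]
torch [ 0.68840988 -0.01037339  0.1       ]
dish [ 0.67697861 -0.11626233  0.03      ]
```

```bash
python3 - <<'E'
from h import *
s=robot.sense(); M=R.from_quat(s["orientation"]).as_matrix(); print(M.round(3)); 
ty,tz=M[:,1],M[:,2]
print(np.degrees(np.arctan2(ty[1],ty[0])),np.degrees(np.arctan2(tz[1],tz[0])), "vise x at",np.degrees(-.118))
E
python3 -m jog '[[[0.16,-0.29,0],0],[[0.32,-0.58,0],0],[[0.48,-0.87,0],0],[[0.49,-0.87,0],0]]' -1
```

```text
[[-0.    -0.923  0.384]
 [-0.     0.384  0.923]
 [-1.     0.    -0.   ]]
157.4363076490179 67.43630777976568 vise x at -6.7609019825437136
time_s: 1.7
position: [0.3054, 0.4188, 0.2312]
orientation: [-0.392, 0.59, 0.39, 0.588]
ft_force: [-0.4, 0.9, 0.3]
finger_gap: 0.0284
```

```bash
python3 -m jog '[[[0.16,-0.28,0],-0.04],[[0.32,-0.56,0],-0.08],[[0.48,-0.85,0],-0.12],[[0.48,-0.85,0],-0.16],[[0.48,-0.85,0],-0.2],[[0.48,-0.85,0],-0.2]]'
python3 -m jog '[[[0.16,-0.28,0],-0.04],[[0.32,-0.56,0],-0.08],[[0.48,-0.85,0],-0.12],[[0.48,-0.85,0],-0.16],[[0.48,-0.85,0],-0.2],[[0.48,-0.85,0],-0.2]]'
python3 - <<'E'
from h import *
s=robot.sense(); M=R.from_quat(s["orientation"]).as_matrix();tz=M[:,2]
print(s["position"],np.degrees(np.arctan2(tz[1],tz[0])),s["finger_gap"]); print((np.array([.522,.041,.10])-s["position"])/.15)
p=optics.read_camera("wrist"); save(p,"w1.png")
E
```

```text
time_s: 2.3
position: [0.3778, 0.2915, 0.2313]
orientation: [-0.19, 0.682, 0.189, 0.681]
ft_force: [-0.0, 1.1, -0.6]
finger_gap: -0.0
time_s: 2.9
position: [0.4501, 0.1643, 0.2313]
orientation: [0.03, 0.707, -0.03, 0.706]
ft_force: [0.6, -0.8, -0.1]
finger_gap: 0.0
[0.45006113 0.16425683 0.23133453] -4.822720773881173 2.543955124597439e-06
[ 0.47959249 -0.82171219 -0.87556352]
```

View pics/w1.png

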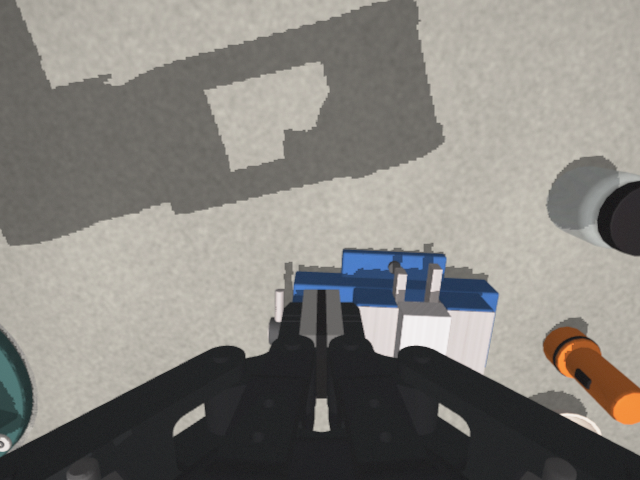

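The shut fingers point down at (320,340) and the bar and its two protruding strips show at (425,325). The wrist view agrees with the fit, so I move above the bar.

```bash
python3 -m jog '[[[0.16,-0.28,0],-0.011],[[0.32,-0.56,-0.2],-0.011],[[0.48,-0.82,-0.45],-0.011],[[0.48,-0.82,-0.75],-0.011],[[0.48,-0.82,-0.82],-0.011],[[0.48,-0.82,-0.82],-0.011]]'
python3 - <<'E'
from h import *
s=robot.sense(); M=R.from_quat(s["orientation"]).as_matrix();tz=M[:,2]
print(s["position"],np.degrees(np.arctan2(tz[1],tz[0])),s["ft_force"])
p=optics.read_camera("side"); b=p["img"][:,:,::-1]
cv2.imwrite("pics/s2.png",cv2.resize(b[150:370,120:380],None,fx=2.7,fy=2.7,interpolation=cv2.INTER_CUBIC))
E
```

```text
time_s: 3.55
position: [0.5197, 0.0419, 0.1055]
orientation: [0.039, 0.709, -0.039, 0.703]
ft_force: [0.1, 0.4, 0.6]
finger_gap: 0.0003
[0.51967475 0.04186844 0.10553368] -6.316103330024633 [0.11078965 0.3994802  0.61293104]
```

View pics/s2.png

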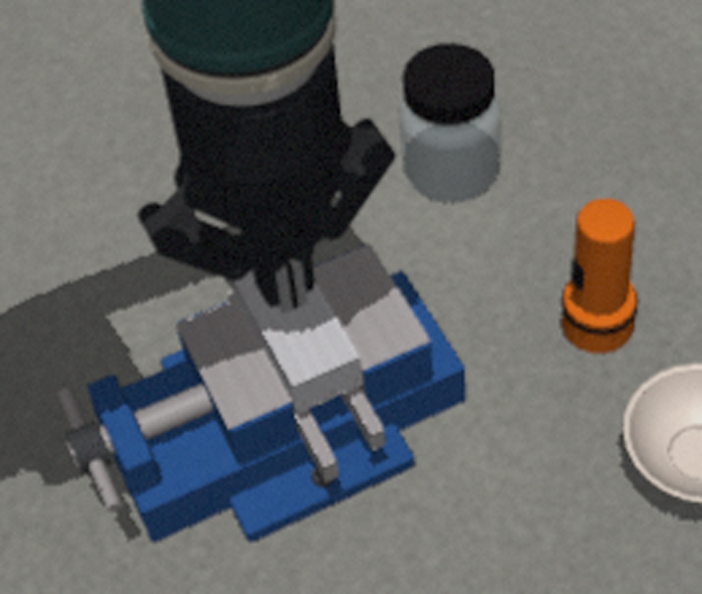

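The fingertips hang over the middle of the bar (about 285,290 in the crop), clear of everything else. I go down towards contact.

```bash
python3 -m jog '[[[0.01,-0.005,-0.04],0],[[0.015,-0.005,-0.08],0],[[0.015,-0.005,-0.1],0],[[0.015,-0.005,-0.1],0]]'
python3 -m jog '[[[0,0,-0.007],0],[[0,0,-0.013],0],[[0,0,-0.013],0]]'
python3 -m jog '[[[0,0,-0.007],0],[[0,0,-0.013],0],[[0,0,-0.013],0]]'
```

```text
time_s: 4.0
position: [0.5231, 0.0417, 0.0925]
orientation: [0.039, 0.708, -0.039, 0.704]
ft_force: [-0.6, -0.4, 0.3]
finger_gap: -0.0003
time_s: 4.3
position: [0.5232, 0.0417, 0.0906]
orientation: [0.039, 0.708, -0.039, 0.704]
ft_force: [-0.6, 0.3, -0.0]
finger_gap: -0.0
time_s: 4.6
position: [0.523, 0.0417, 0.0885]
orientation: [0.039, 0.708, -0.039, 0.704]
ft_force: [-0.4, -0.5, -0.3]
finger_gap: 0.0002
```

```bash
for i in 1 2; do python3 -m jog '[[[0,0,-0.007],0],[[0,0,-0.014],0],[[0,0,-0.014],0]]'; done
```

```text
time_s: 4.9
position: [0.5232, 0.0416, 0.0867]
orientation: [0.039, 0.708, -0.039, 0.704]
ft_force: [-1.0, -0.1, 3.1]
finger_gap: -0.0002
time_s: 5.2
position: [0.5232, 0.0416, 0.085]
orientation: [0.039, 0.708, -0.039, 0.704]
ft_force: [-1.5, -0.5, 6.1]
finger_gap: -0.0002
```

```bash
python3 -m jog '[[[0,0,-0.007],0],[[0,0,-0.01],0],[[0,0,-0.01],0]]'; python3 -m jog '[[[0,0,-0.007],0],[[0,0,-0.01],0],[[0,0,-0.01],0]]'
```

```text
time_s: 5.5
position: [0.5232, 0.0416, 0.0839]
orientation: [0.039, 0.708, -0.039, 0.704]
ft_force: [-1.3, -0.6, 5.7]
finger_gap: 0.0001
time_s: 5.8
position: [0.5232, 0.0417, 0.0828]
orientation: [0.039, 0.708, -0.039, 0.704]
ft_force: [-1.4, 0.7, 5.9]
finger_gap: 0.0001
```

```bash
python3 -m jog '[[[0,0,-0.005],0],[[0,0,-0.008],0],[[0,0,-0.008],0]]'
```

```text
time_s: 6.1
position: [0.5232, 0.0416, 0.082]
orientation: [0.038, 0.708, -0.039, 0.705]
ft_force: [-2.8, 0.7, 6.3]
finger_gap: -0.0001
```

```bash
for i in 1 2; do python3 -m jog '[[[0,0,-0.005],0],[[0,0,-0.008],0],[[0,0,-0.008],0]]' | egrep 'pos|force|time'; done
```

```text
time_s: 6.4
position: [0.5232, 0.0416, 0.0812]
ft_force: [-2.1, -0.1, 5.8]
time_s: 6.7
position: [0.5232, 0.0417, 0.0804]
ft_force: [-1.7, 0.4, 6.8]
```

```bash
python3 -m jog '[[[0,0,-0.005],0],[[0,0,-0.008],0],[[0,0,-0.008],0]]' | egrep 'pos|force|time'
```

```text
time_s: 7.0
position: [0.5232, 0.0416, 0.0796]
ft_force: [-2.5, -0.5, 6.0]
```

```bash
for i in 1 2 3; do python3 -m jog '[[[0,0,-0.005],0],[[0,0,-0.008],0],[[0,0,-0.008],0]]' | egrep 'pos|force|time'; done
```

```text
time_s: 7.3
position: [0.5233, 0.0416, 0.0788]
ft_force: [-2.1, 0.1, 6.9]
time_s: 7.6
position: [0.5232, 0.0416, 0.0782]
ft_force: [-2.5, -0.3, 7.5]
time_s: 7.9
position: [0.5232, 0.0416, 0.0781]
ft_force: [-3.6, 0.5, 15.0]
```

Seated at about z = 0.078 (force now rises without movement). I press to just over 20 N.

```bash
python3 -m jog '[[[0,0,-0.008],0],[[0,0,-0.011],0],[[0,0,-0.011],0],[[0,0,-0.011],0]]' | egrep 'pos|force|time'
```

```text
time_s: 8.3
position: [0.5233, 0.0416, 0.0781]
ft_force: [-4.8, 0.2, 20.2]
```

```bash
python3 -m jog '[[[0,0,-0.01],0],[[0,0,-0.014],0],[[0,0,-0.014],0],[[0,0,-0.014],0]]' | egrep 'pos|force|time'
```

```text
time_s: 8.7
position: [0.5233, 0.0416, 0.0781]
ft_force: [-7.0, 0.3, 24.6]
```

```bash
python3 -m jog '[[[0,0,0.05],0],[[0,0,0.2],0],[[0,0,0.4],0],[[-0.05,-0.3,0.4],0],[[-0.15,-0.6,0.4],0],[[-0.23,-0.85,0.4],0],[[-0.23,-0.85,0.4],0]]' | egrep 'pos|force|time'
cat > loc.py <<'E'
from h import *
V=[0.52208253,0.04121838,-0.11787696]
def loc(P):
    c,s=np.cos(V[2]),np.sin(V[2]); d=np.array(P[:2])-V[:2]; return np.array([c*d[0]+s*d[1],-s*d[0]+c*d[1]])
def wor(x,y):
    c,s=np.cos(V[2]),np.sin(V[2]); return np.array([V[0]+c*x-s*y,V[1]+s*x+c*y])
E
python3 - <<'E'
from loc import *
s=robot.sense();print(s["position"],loc(s["position"])); print((np.append(wor(-.015,-.097),.043)-s["position"])/.15)
a=optics.read_camera("top"); b=optics.read_camera("side")
A=cv2.resize(a["img"][310:390,245:365,::-1],None,fx=6,fy=6,interpolation=cv2.INTER_CUBIC); cv2.imwrite("pics/t3.png",A)
B=cv2.resize(b["img"][220:350,170:300,::-1],None,fx=4.5,fy=4.5,interpolation=cv2.INTER_CUBIC); cv2.imwrite("pics/s3.png",B)
E
```

```text
time_s: 9.4
position: [0.4877, -0.0895, 0.1382]
ft_force: [0.1, 0.9, -0.4]
[ 0.48770726 -0.0895379   0.13819092] [-0.01875924 -0.13389158]
[ 0.05381171  0.2412898  -0.63460611]
```

View pics/t3.png

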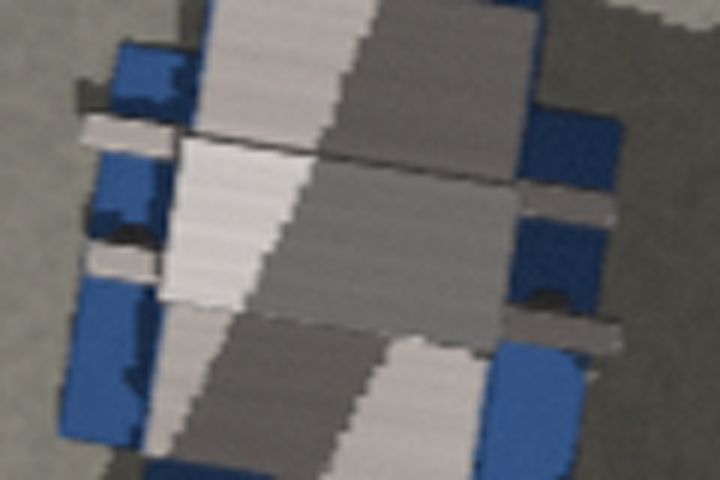

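View pics/s3.png

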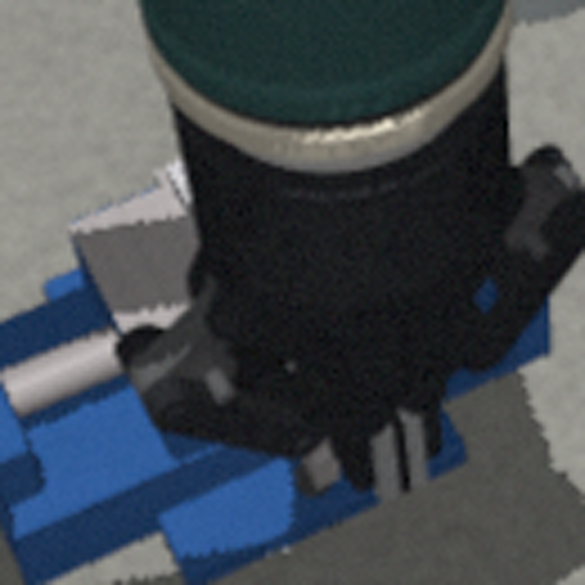

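The bar's top has dropped with both strips' right ends still at (348,366) and (347,345) in the full top picture, unchanged from the start. Now I come down behind the near strip's end.

```bash
python3 -m jog '[[[0.03,0.1,-0.1],0],[[0.054,0.24,-0.3],0],[[0.054,0.24,-0.55],0],[[0.054,0.24,-0.635],0],[[0.054,0.24,-0.635],0],[[0.054,0.24,-0.635],0]]' | egrep 'pos|force|time'
python3 - <<'E'
from loc import *
s=robot.sense();print(s["position"],loc(s["position"]),s["ft_force"]); print((np.append(wor(-.015,-.083),.043)-s["position"])/.15)
p=optics.read_camera("side"); b=p["img"][:,:,::-1]
cv2.imwrite("pics/s4.png",cv2.resize(b[200:360,150:330],None,fx=3.5,fy=3.5,interpolation=cv2.INTER_CUBIC))
p=optics.read_camera("wrist"); save(p,"w4.png")
E
```

```text
time_s: 10.1
position: [0.4971, -0.0494, 0.0429]
ft_force: [0.1, -0.2, 0.7]
[ 0.49713137 -0.04943076  0.04291923] [-0.0141173  -0.09295444] [ 0.11031931 -0.16268573  0.740734  ]
[0.00196073 0.06659449 0.00053846]
```

View pics/s4.png

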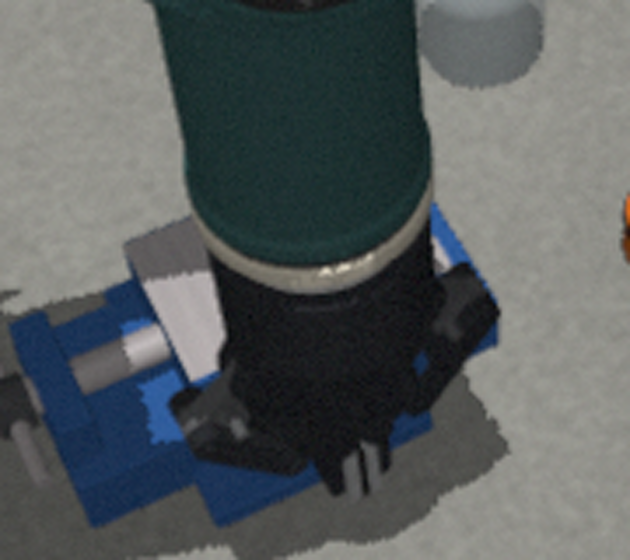

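View pics/w4.png

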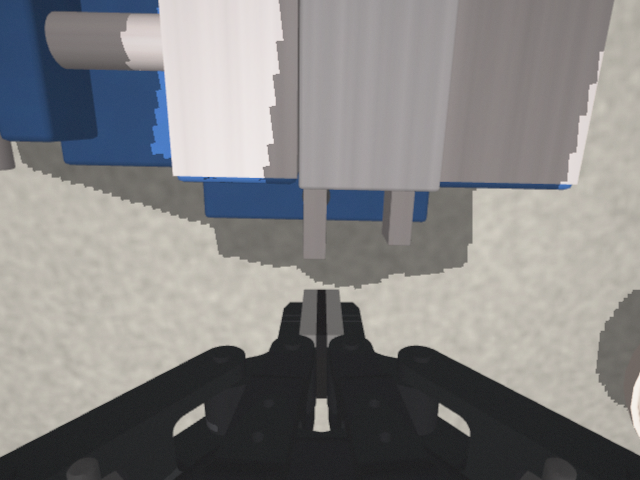

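The wrist view shows the near strip's end at (315,258), straight ahead of the fingertips at (321,290), about 10 mm away. I advance and then creep into contact.

```bash
python3 -m jog '[[[-0.005,0.02,0],0],[[-0.003,0.04,0],0],[[-0.002,0.055,0],0],[[-0.002,0.055,0],0]]' | egrep 'pos|force|time'
python3 -m jog '[[[0.001,0.007,0],0],[[0.001,0.007,0],0]]' | egrep 'pos|force|time'
```

```text
time_s: 10.6
position: [0.4977, -0.0416, 0.0442]
ft_force: [0.7, -0.3, -1.1]
time_s: 10.8
position: [0.4979, -0.0405, 0.0442]
ft_force: [1.2, 0.1, 0.2]
```

```bash
for i in 1 2 3; do python3 -m jog '[[[0.001,0.006,0],0],[[0.001,0.006,0],0]]' | egrep 'pos|force'; done
```

```text
position: [0.498, -0.0396, 0.0441]
ft_force: [0.3, -0.6, -0.5]
position: [0.4982, -0.0386, 0.0441]
ft_force: [-0.7, 0.1, -0.7]
position: [0.4983, -0.0376, 0.0441]
ft_force: [0.6, 0.1, -0.2]
```

```bash
for i in 1 2; do python3 -m jog '[[[0.001,0.006,0],0],[[0.001,0.006,0],0]]' | egrep 'pos|force'; done
```

```text
position: [0.4984, -0.0367, 0.0441]
ft_force: [0.2, -0.9, 0.1]
position: [0.4985, -0.0366, 0.0441]
ft_force: [-1.0, -5.8, -0.1]
```

```bash
python3 -m jog '[[[0.0,0.005,0],0],[[0.0,0.005,0],0]]' | egrep 'time|pos|force'
```

```text
time_s: 12.0
position: [0.4985, -0.0366, 0.0441]
ft_force: [-1.5, -5.2, -0.4]
```

Contact: about 5 N along the strip with no movement. I ease to about 3 N and hold.

```bash
python3 -m jog '[[[0,0.003,0],0],[[0,0.003,0],0],[[0,0.003,0],0],[[0,0.003,0],0],[[0,0.003,0],0]]' | egrep 'time|pos|force'
python3 -m jog '[[[0,0.003,0],0],[[0,0.003,0],0],[[0,0.003,0],0]]' | egrep 'time|pos|force'
python3 - <<'E'
from loc import *
s=robot.sense();print(s["position"],loc(s["position"]),s["ft_force"])
p=optics.read_camera("wrist"); save(p,"w5.png")
E
```

```text
time_s: 12.5
position: [0.4985, -0.0366, 0.0441]
ft_force: [-0.0, -5.2, -0.3]
time_s: 12.8
position: [0.4985, -0.0366, 0.0442]
ft_force: [-1.1, -4.5, -0.8]
[ 0.49852611 -0.03658437  0.04415861] [-0.01424302 -0.08003317] [-1.06833754 -4.49828088 -0.80636775]
```

View pics/w5.png

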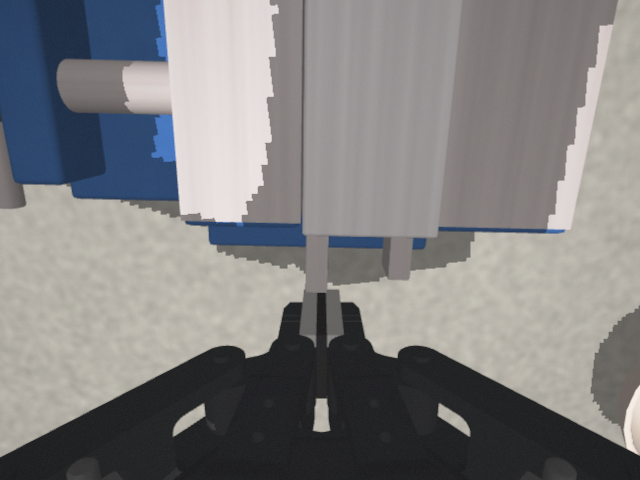

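The fingertips touch the near strip's end at (318,290). It held about 5 N for nearly a second without moving. I back off and shift to the far strip.

```bash
python3 -m jog '[[[-0.004,-0.04,0],0],[[-0.009,-0.08,0],0],[[-0.009,-0.08,0],0],[[0.09,-0.09,0],0],[[0.186,-0.103,0],0],[[0.186,-0.103,0],0],[[0.186,-0.103,0],0]]' | egrep 'time|pos|force'
python3 - <<'E'
from loc import *
s=robot.sense();print(s["position"],loc(s["position"]),s["ft_force"])
p=optics.read_camera("wrist"); save(p,"w6.png")
E
```

```text
time_s: 13.55
position: [0.5259, -0.0519, 0.044]
ft_force: [0.1, -0.1, 0.6]
[ 0.52591803 -0.05185245  0.04397824] [ 0.0147544 -0.0919739] [ 0.13412549 -0.12888844  0.57074692]
```

View pics/w6.png

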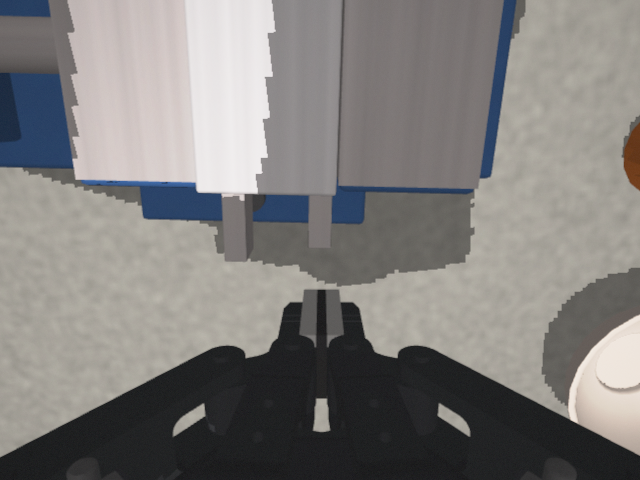

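The far strip's end at (320,248) is straight ahead of the fingertips at (321,290). I advance.

```bash
python3 -m jog '[[[0.003,0.025,0],0],[[0.006,0.05,0],0],[[0.009,0.075,0],0],[[0.009,0.075,0],0]]' | egrep 'time|pos|force'
for i in 1 2; do python3 -m jog '[[[0.001,0.006,0],0],[[0.001,0.006,0],0]]' | egrep 'pos|force'; done
```

```text
time_s: 14.0
position: [0.5264, -0.0398, 0.0439]
ft_force: [-0.2, -0.2, -0.3]
position: [0.5266, -0.0387, 0.0439]
ft_force: [0.2, 0.3, -0.5]
position: [0.5267, -0.0378, 0.0439]
ft_force: [0.4, 1.0, -0.4]
```

```bash
for i in 1 2; do python3 -m jog '[[[0.001,0.005,0],0],[[0.001,0.005,0],0]]' | egrep 'pos|force'; done
```

```text
position: [0.5269, -0.037, 0.0439]
ft_force: [-0.4, 0.3, -0.2]
position: [0.5271, -0.0362, 0.0439]
ft_force: [0.9, -0.5, 0.0]
```

```bash
python3 -m jog '[[[0.001,0.005,0],0],[[0.001,0.005,0],0]]' | egrep 'pos|force'
```

```text
position: [0.5272, -0.0354, 0.0439]
ft_force: [0.1, -0.6, -0.8]
```

```bash
python3 -m jog '[[[0.001,0.004,0],0],[[0.001,0.004,0],0]]' | egrep 'pos|force'
```

```text
position: [0.5274, -0.0348, 0.0439]
ft_force: [-0.1, -0.0, -0.1]
```

```bash
python3 -m jog '[[[0.001,0.004,0],0],[[0.001,0.004,0],0]]' | egrep 'pos|force'; python3 -m jog '[[[0.001,0.004,0],0],[[0.001,0.004,0],0]]' | egrep 'pos|force'
```

```text
position: [0.5274, -0.0347, 0.0439]
ft_force: [-0.8, -3.1, -0.3]
position: [0.5274, -0.0346, 0.0439]
ft_force: [-1.3, -5.3, 0.0]
```

```bash
python3 -m jog '[[[0.0,0.004,0],0],[[0.0,0.004,0],0]]' | egrep 'pos|force'
```

```text
position: [0.5274, -0.0347, 0.0439]
ft_force: [-0.6, -6.0, -0.6]
```

```bash
python3 -m jog '[[[0,0.002,0],0],[[0,0.002,0],0],[[0,0.002,0],0],[[0,0.002,0],0],[[0,0.002,0],0],[[0,0.002,0],0]]' | egrep 'time|pos|force'
python3 - <<'E'
from h import *
p=optics.read_camera("wrist"); save(p,"w7.png")
E
```

```text
time_s: 16.4
position: [0.5274, -0.0347, 0.044]
ft_force: [-1.1, -4.8, -0.8]
```

View pics/w7.png

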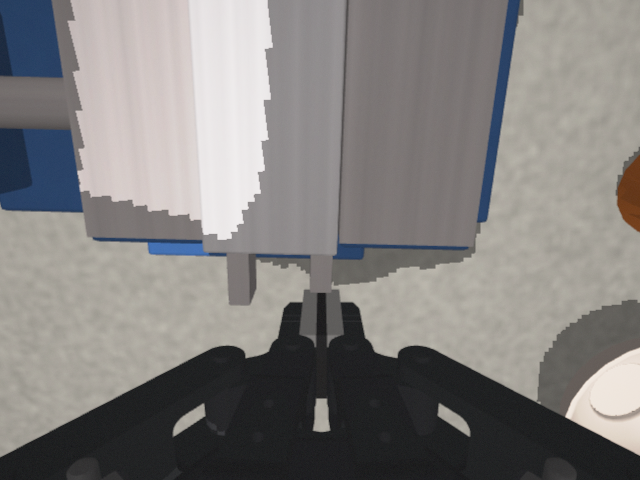

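The fingertips rest on the far strip's end at (321,291), and it too holds about 5 N without moving. I retreat, lift away, check the final state and hand in.

```bash
python3 -m jog '[[[-0.005,-0.04,0],0],[[-0.012,-0.1,0],0],[[-0.018,-0.16,0.1],0],[[-0.02,-0.3,0.4],0],[[-0.02,-0.6,0.7],0],[[-0.02,-0.9,0.8],0],[[-0.02,-0.9,0.8],0]]' | egrep 'time|pos|force'
python3 - <<'E'
from h import *
a=optics.read_camera("top"); save(a,"t8.png")
for q in ["near_parallel","far_parallel","jar","dish","torch"]: print(q,[(round(r["p"],2),r["extent"]) for r in spotter.regions_of(a,q)][:2])
A=cv2.resize(a["img"][190:460,200:460,::-1],None,fx=2.2,fy=2.2,interpolation=cv2.INTER_CUBIC); cv2.imwrite("pics/t8c.png",A)
E
```

```text
time_s: 17.15
position: [0.527, -0.175, 0.1675]
ft_force: [0.5, 0.8, 0.5]
near_parallel [(0.53, [257.7, 349.6, 349.5, 371.3])]
far_parallel [(0.76, [258.1, 328.4, 346.3, 349.2])]
jar [(0.79, [216.1, 208.7, 261.5, 251.8])]
dish [(0.74, [378.9, 215.0, 440.5, 275.0])]
torch [(0.64, [322.0, 217.2, 356.0, 250.3])]
```

View pics/t8c.png

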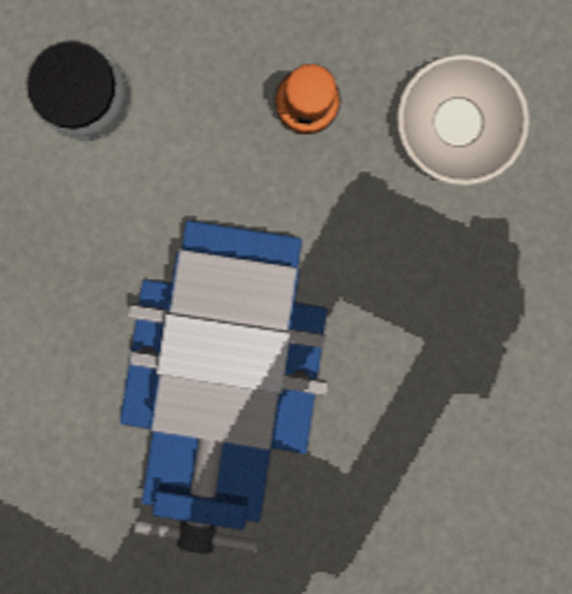

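The strip ends sit at the same pixels as at the start: left ends at (133,360) and (130,313), right ends at (326,388) and (325,342). The jar, dish and torch have not moved.

```bash
python3 -c "
from station import robot
print(robot.job_done())"
```

```text
the job is handed in; nothing more can be done
None
```

The bar is seated on both parallels, and each parallel held against a lengthways push. I handed the job in at about 17 s, and it reports no verdict.

- **Pressing:** I pushed the bar down with the shut fingers. It met them at about z = 87 mm, slid down against roughly 6 N, and stopped at 78 mm. I then pressed to about 25 N, by the wrist sensor's readings at the end of each move, and lifted off.
- **Near parallel:** I held a push of about 4.5–6 N for roughly a second, and the fingertip reading stayed within 0.1 mm.
- **Far parallel:** I held a push of about 3–6 N for roughly a second, with the same result.
- **Push force:** Both pushes were above the suggested 3 N. My attempt to ease them to 3 N only got them down to about 4.5–5 N, still under the 8 N the pinched parallels should resist.
- **Last top picture:** By eye, the parallel ends, jar, dish and torch are where they started. The network's outlines for the parallels differ by up to about 3 px from the start because part of the vise was in shadow. The picture itself shows no shift.

The bar's pinch on the parallels can't be measured directly. The hard stop under the press and the two pushes are the evidence for it.

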